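Clock a keyed riser onto an indexing post

ROBOT

A 6-joint arm with a two-finger parallel gripper is mounted at the origin on a cart in front of the work surface, level with it; the furniture and walls round the work are solid. World frame = base frame: x ahead of the robot, y to its left, z up, the work surface at z = 0. Lengths are in mm, angles in rad, forces in N, time in s.
With the tool pointing down it reaches from about 300 to 775 mm from the base axis. Payload 14.6 kg.
Tool frame: the origin (TCP) lies between the finger pads; the fingertips stand 19 mm ahead of it and the grasp point (between the pads) is the TCP (manip.tcp_to_tips is the distance from the TCP to the fingertips, in mm); x points along the fingers, z is the direction in which the jaws open and shut, and the axes are right-handed (so a half turn about x gives the same grasp; the last joint's range is limited). The gripper opens to 94 mm and grips with 3 to 60 N. Pads are 16 mm wide; open, the fingers measure 119 mm over their backs; the gripper's body (75 mm by 177 mm) begins 78 mm behind the grasp point.
Start: joints at [-1.329, 0.3, 1.521, -0, 1.321, -0.067], TCP at [167.147, -523.977, 224.446] pointing down, gripper open.
Joint ranges: [-3.03, 3.03], [-0.79, 2.21], [0.23, 2.52], [-1.04, 4.18], [0, 3.07], [-2.55, 2.55]. Speed limits (rad/s): [2.22, 2.22, 2.57, 3.14, 3.14, 3.14].

INTERFACE

Orientations are given as [roll, pitch, yaw] about the fixed x, y, z axes, in that order (R = Rz(yaw) Ry(pitch) Rx(roll)).
In Python, from cell import manip gives the robot as it stands.
- The arm moves only by the tool jog_arm, never from a script. Its argument "moves" is a list that holds one entry, the list of rows, each a list of 6 numbers: the shift along the world's x, y, z in mm, then the turn, a rotation vector about the world's x, y, z in degrees. In form: [[[dx, dy, dz, wx, wy, wz], ...]]. A call has 1 to 5 rows; each row shifts and turns the pose as measured when the row begins; what a row does not reach is not made up. A row lasts 1/10 s, in which the tool goes at most 50 mm and 8.59 degrees, less where a joint would pass 70% of its speed; a pose out of reach is approached as far as the arm can. A call is refused whole if a number of a shift passes 50 or a number of a turn 8.59, either way. A call with a gripper value outside its range is refused whole. "gripper" is the opening, from -1 (shut) to 1 (fully open), set as the call begins (left out, the last holds). The fingers move at their own pace and stop on an object; "squeeze" is the grip in N (left out, the last holds). Time passes only in rows, so rows that do not move let the fingers close. It gives the time, the measured TCP pose, the force and the opening at its end, in the units of the state.
- manip.read_state(): the state, without advancing time (a new reading comes with each control period).
- manip.camera(name): name is "scene" or "top" or "wrist"; returns (picture, depth): 400x640x3 uint8, blue, green, red; 400x640 float32, mm along the optical axis (not along the pixel's ray), 0 where there is no reading.
- manip.camera_params(name): a dict with "fx", "fy", "cx", "cy" (pixels), "rvec" (rotation vector, rad) and "tvec" (3), from world to camera coordinates, as OpenCV has them. Camera axes: x right, y down, z forward; pixel columns grow to the right and rows downward; lengths in mm; the calibration is good to about 2 mm. A picture is of the moment at which its call begins: read the wrist's pose just before it. camera_params takes no time and is no camera call; for the wrist camera it gives the pose at the moment of the call.
- manip.sign_off(): hands the job in, once; it reports no verdict.
The state is a dict: "clock": time; "joints": joint angles; "qd": joint speeds; "effort": joint torques, N m; "eef_pos": TCP position; "eef_rot": TCP orientation; "wrist_force": force on the tool from outside, world axes, zero at the start; "moment": the same for the moment, N m; "finger_gap": finger opening in mm.
Only numpy, scipy, OpenCV 4.12 (cv2) and the standard library are available. Lean on these libraries where they do the work, as an engineer would, in place of code of your own. Each camera call takes 0.05 s, during which the arm holds its last target. There are 200 camera calls.

TASK

The square aluminium riser lies on its side; first stand it upright on the bench, bored end down, and let go of it. Then take it again from above by its head, lower it over the fixture's post and turn it until its keyway finds the hidden key at the post's foot, so that it drops fully home on the base plate, upright, and let go. Leave the black thumb-screw block and the loose relay box behind the fixture where they are.

Things in the scene. Friction and masses are not known exactly. Their poses are not given: they have to be found in the camera images.
- riser_center (a point): Centre of the loose keyed riser: bare aluminium column 44 x 44 mm square, 110 mm long, about 0.4 kg, with a round boss (28 mm across, 8 mm high) on its head. The point is on the axis, 55 mm from foot and head face. z runs from foot to head; x points to the side with the keyway. At the start it lies on its side, keyway side up, head roughly to the left (+y).
- riser_foot (a point): Mouth of the riser's bore, in the middle of its foot face (same axes as riser_center). The bore is 27 mm across and 62 mm deep, blind. The keyway is a slot 11.5 mm wide and 17 mm high, cut at the foot from the bore out through the x side.
- post_seat (a point): Foot of the post, on the upper face of the fixed steel base plate (110 x 110 x 12 mm, on the bench); z up. A guard ring 18 mm high, 78 mm inside and 86 mm outside diameter, stands round it on the plate. The riser is home when its foot rests on the plate, its centre 55 mm above this point.
- post_tip (a point): Top of the round fixed post, 42 mm above the plate. The post is 24 mm in diameter, its top 10 mm tapering to 12 mm across. The riser fits over it with 1.5 mm to spare all round. Same axes as post_seat.
- key_zone (a point): On the post's axis at the height of the key's top, 14 mm above the plate. One fixed key, 8 mm wide, stands out of the post's foot to 20.5 mm from the axis. Its direction is not reported: anywhere within 42 degrees of this point's x axis (same axes as post_seat). The riser rests on the key till its keyway is within about 6 degrees of it, then drops by its own weight.
- thumb_block: Bystander: loose black block with a thumb screw, 40 x 85 x 49 mm; origin at the centre of its underside.
- relay_box: Bystander: loose grey boxed unit to the left of the toggle clamp, 108 x 136 x 48 mm; origin at the centre of its underside.

How it is judged:
By the outcome, as a careful person would: the job done as asked, in the order asked, and still so for the second after the job is handed in, with the robot touching nothing.
It also fails if it takes over 72 s, if anything falls off the work surface, if the arm or the gripper's body presses on something with over 40 N, if the wrist force passes 120 N, or if a joint passes its speed limit or range.

## Working session

There is one attempt and no reset: what is moved stays moved. The work goes in short steps, Python scripts to look and compute and a tool call to move; the robot and the scene stay as the last step left them, time stands still between calls to the robot, and variables do not carry over. Pictures are saved under pics/ and viewed, about 8 in all and at most 12, crops included, and the job is handed in when it is done.

Besides the shell and the picture viewer there is one more tool, called by a JSON object that holds its "name" and its "arguments". jog_arm: Moves the arm, as the interface text tells. Its arguments: {"type":"object","properties":{"moves":{"type":"array","items":{"type":"array","items":{"type":"array","items":{"type":"number"}}}},"gripper":{"type":"number"},"squeeze":{"type":"number"}},"required":["moves"]}

```bash
ls; mkdir -p pics; cat > h.py <<'E'
import numpy as np, cv2
from cell import manip
from scipy.spatial.transform import Rotation as R
def cam(n):
    p=manip.camera_params(n); im,d=manip.camera(n); return im,d,p
def pts(d,p):
    v,u=np.mgrid[:d.shape[0],:d.shape[1]]
    c=np.stack([(u-p['cx'])/p['fx']*d,(v-p['cy'])/p['fy']*d,d],-1)
    M=cv2.Rodrigues(np.array(p['rvec'],float))[0]
    w=(c-np.array(p['tvec'],float).ravel())@M
    w[d<=0]=np.nan
    return w
E
python3 - <<'E'
from h import *
s=manip.read_state(); print({k:np.round(v,3).tolist() for k,v in s.items()})
for n in('scene','top'):
    im,d,p=cam(n); w=pts(d,p); np.savez(f'{n}.npz',im=im,d=d,w=w); cv2.imwrite(f'pics/{n}0.png',im)
    M=cv2.Rodrigues(np.array(p['rvec'],float))[0]; print(n,'campos',-M.T@np.ravel(p['tvec']),p['fx'])
E
```

```text
pics
{'clock': 0.0, 'joints': [-1.329, 0.3, 1.522, -0.0, 1.321, -0.067], 'qd': [0.0, 0.0, -0.001, 0.001, 0.002, -0.001], 'effort': [-0.001, -53.181, -35.273, 0.071, 0.024, -0.0], 'eef_pos': [167.092, -523.73, 223.885], 'eef_rot': [3.092, 1.57, 1.83], 'wrist_force': [-0.244, -0.3, 0.36], 'moment': [0.012, -0.013, 0.016], 'finger_gap': 93.804}
scene campos [-233.3410446   779.82118359  540.78567562] 440.44518780522134
top campos [ 351.76072994   71.43552282 1255.95338423] 431.5054385370522
```

View pics/scene0.png

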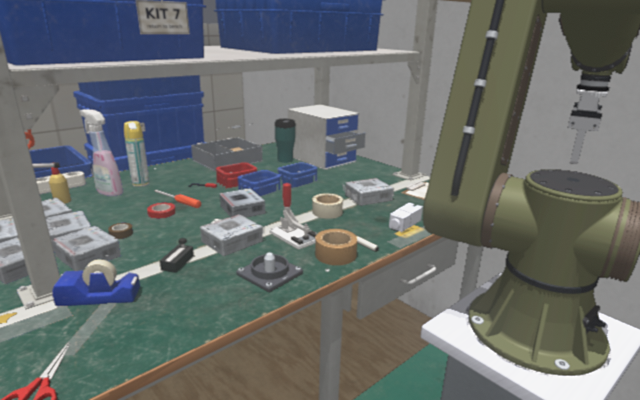

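View pics/top0.png

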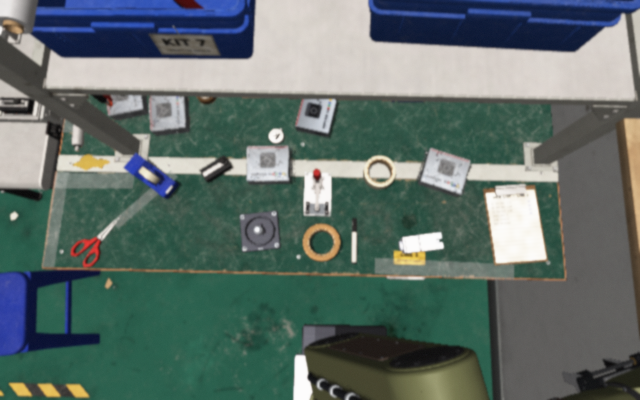

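The riser is the white block at top (421,242) and scene (405,217), with its boss on the left. The fixture is at top (259,230), the relay box at (267,162) and the thumb block at (215,168). Next I'll measure these.

```bash
python3 - <<'E'
from h import *
Z=np.load('top.npz'); im,w=Z['im'],Z['w']
np.set_printoptions(precision=1,suppress=True)
x,y,z=w[...,0],w[...,1],w[...,2]
v,u=np.mgrid[:400,:640]
def reg(u0,u1,v0,v1,zl,zh): return (u>u0)&(u<u1)&(v>v0)&(v<v1)&(z>zl)&(z<zh)
print('bench z',np.nanmedian(z[200:215,360:395]))
m=reg(395,450,225,258,25,70); P=w[m]; print('riser n',m.sum(),'zmed',np.median(P[:,2]))
r=cv2.minAreaRect(P[:,:2].astype(np.float32)); print(r,cv2.boxPoints(r))
m=reg(235,285,205,256,5,30); P=w[m]; r=cv2.minAreaRect(P[:,:2].astype(np.float32)); print('plate',r)
m=reg(240,280,212,250,22,40);P=w[m]; 
if len(P): print('ring',cv2.minEnclosingCircle(P[:,:2].astype(np.float32)),len(P),np.median(P[:,2]))
m=reg(250,270,220,240,42,70);P=w[m]; print('post',P)
for n,b in (('relay',(235,300,140,190)),('thumb',(195,240,150,190)),('clamp',(300,335,165,220)),('tape',(298,345,220,265))):
    m=reg(*b,20,150);P=w[m];r=cv2.minAreaRect(P[:,:2].astype(np.float32)); print(n,r,'zmax',P[:,2].max(), 'bb',P.min(0),P.max(0))
m=reg(40,620,60,98,200,900);P=w[m];print('shelf',P.min(0),np.median(P,0))
a=cv2.resize(im[205:275,380:470],None,fx=5,fy=5,interpolation=cv2.INTER_CUBIC)
S=np.load('scene.npz');b=cv2.resize(S['im'][190:245,370:450],(450,309),interpolation=cv2.INTER_CUBIC)
c=cv2.resize(S['im'][240:300,225:315],(450,300),interpolation=cv2.INTER_CUBIC)
cv2.imwrite('pics/c0.png',cv2.vconcat([cv2.resize(a,(400,300)),cv2.resize(b,(400,300))]))
E
```

```text
bench z -1.3161260616227408
riser n 642 zmed 42.491496248458304
((465.64544677734375, -184.81271362304688), (44.32902145385742, 118.07567596435547), 8.328210830688477) [[ 435.2 -129.6]
 [ 452.3 -246.4]
 [ 496.1 -240. ]
 [ 479.  -123.2]]
plate ((492.0029602050781, 277.7021789550781), (134.1267852783203, 119.34244537353516), 1.3198089599609375)
ring ((492.7623291015625, 275.70013427734375), 43.04921340942383) 161 28.471327367277652
post [[504.2 275.3  42.3]
 [501.  283.3  44.2]
 [500.6 279.9  47.5]
 [500.6 277.   47.9]
 [500.6 274.1  48.8]
 [501.1 271.9  45.1]
 [498.1 286.   43.9]
 [497.7 282.5  48. ]
 [497.3 279.   51.8]
 [497.1 275.9  53.8]
 [497.7 273.9  49.3]
 [497.5 270.7  51.2]
 [498.2 268.7  46.4]
 [498.5 266.2  44.5]
 [494.9 285.3  47. ]
 [493.8 280.8  56.9]
 [494.5 278.9  51.9]
 [494.4 275.9  52.9]
 [494.5 273.1  52.9]
 [494.  269.6  57.2]
 [495.  268.   49.6]
 [495.9 266.4  42.3]
 [492.1 285.1  47.3]
 [491.5 281.4  52.4]
 [491.5 278.5  53.2]
 [491.7 275.9  52.1]
 [491.5 272.8  53.7]
 [491.9 270.4  51.5]
 [492.4 268.2  47.7]
 [492.3 265.3  48.4]
 [489.1 284.8  48.2]
 [489.1 28
[... 492 characters left out ...]
4688), (109.04358673095703, 131.6980743408203), 3.372359037399292) zmax 53.65287389683016 bb [630.8 185.3  20.1] [742.5 320.3  53.7]
thumb ((674.8470458984375, 414.72991943359375), (43.071815490722656, 84.89971160888672), 34.3502082824707) zmax 54.5175740401815 bb [635.6 369.4  20.3] [713.2 457.4  54.5]
clamp ((598.811767578125, 112.68477630615234), (107.2596206665039, 66.66088104248047), 1.247275471687317) zmax 145.9749249919621 bb [544.5  78.2  20. ] [652.7 145.  146. ]
tape ((460.88055419921875, 95.76683044433594), (102.29627227783203, 101.08283996582031), 44.505069732666016) zmax 55.11027814082686 bb [409.6  45.4  20.2] [513.3 146.6  55.1]
shelf [ 711.3 -510.2  204.1] [752.   70.2 449.9]
```

View pics/c0.png

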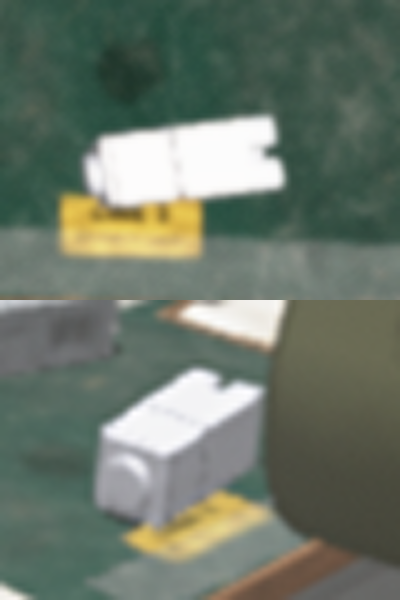

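```bash
cat >> h.py <<'E'
np.set_printoptions(precision=3,suppress=True)
def Rt(xd,zd):
    xd=np.array(xd,float);xd/=np.linalg.norm(xd);zd=np.array(zd,float);zd-=xd*(zd@xd);zd/=np.linalg.norm(zd)
    return np.stack([xd,np.cross(zd,xd),zd],1)
def pose():
    s=manip.read_state(); return np.array(s['eef_pos']),R.from_euler('xyz',s['eef_rot']).as_matrix(),s
def delta(pt,Rg):
    p,Rc,s=pose(); return np.array(pt)-p,np.degrees(R.from_matrix(Rg@Rc.T).as_rotvec())
E
python3 - <<'E'
from h import *
p,Rc,s=pose(); print('toolx',Rc[:,0],'toolz',Rc[:,2])
c=manip.camera_params('wrist');M=cv2.Rodrigues(np.array(c['rvec'],float))[0];cp=-M.T@np.ravel(c['tvec'])
print('cam in tool',Rc.T@(cp-p),'fwd',Rc.T@M[2],'right',Rc.T@M[0],c['fx'])
h=np.array([-.145,.989,0]);j=np.array([.989,.145,0])
for sg in(1,-1): print(sg,delta([466,-189,260],Rt([0,0,-1],sg*j)))
E
```

```text
toolx [-0.     0.001 -1.   ] toolz [ 0.304 -0.953 -0.001]
cam in tool [-159.385   69.934   -0.019] fwd [ 0.97  -0.243 -0.001] right [ 0.001 -0.001  1.   ] 326.5148273868951
1 (array([298.891, 334.795,  36.034]), array([-0.036, -0.048, 80.646]))
-1 (array([298.891, 334.795,  36.034]), array([ -0.051,   0.038, -99.354]))
```

{"name": "jog_arm", "arguments": {"moves": [[[30, 33.5, 4, 0, 0, 8.06], [30, 33.5, 4, 0, 0, 8.06], [30, 33.5, 4, 0, 0, 8.06], [30, 33.5, 4, 0, 0, 8.06], [30, 33.5, 4, 0, 0, 8.06]]]}}

```text
clock: 0.6
eef_pos: [317.5, -352.2, 241.7]
eef_rot: [3.004, 1.565, 2.462]
wrist_force: [0.2, 0.5, 0.6]
finger_gap: 94.1
```

{"name": "jog_arm", "arguments": {"moves": [[[30, 33.5, 4, 0, 0, 8.06], [30, 33.5, 4, 0, 0, 8.06], [30, 33.5, 4, 0, 0, 8.06], [30, 33.5, 4, 0, 0, 8.06], [30, 33.5, 4, 0, 0, 8.06]]]}}

```text
clock: 1.1
eef_pos: [471.7, -176.1, 262.1]
eef_rot: [2.961, 1.564, -3.131]
wrist_force: [-0.2, -0.6, -0.3]
finger_gap: 93.9
```

{"name": "jog_arm", "arguments": {"moves": [[[0, 0, 0, 0, 0, 0], [0, 0, 0, 0, 0, 0]]]}}

```text
clock: 1.3
eef_pos: [474.0, -172.1, 261.7]
eef_rot: [2.859, 1.564, 3.059]
wrist_force: [-0.7, 0.7, -0.0]
finger_gap: 94.1
```

```bash
python3 - <<'E'
from h import *
p,Rc,s=pose(); print(p,Rc[:,0],Rc[:,2],s['joints'],s['clock'],s['wrist_force'])
h=np.array([-.145,.989,0]);j=np.array([.989,.145,0])
print(delta([466,-189,260],Rt([0,0,-1],j)))
im,d,c=cam('wrist'); w=pts(d,c); np.savez('w1.npz',im=im,d=d,w=w); cv2.imwrite('pics/w1.png',im)
z=w[...,2]; g=cv2.cvtColor(im,cv2.COLOR_BGR2GRAY)
m=((z>32)&(z<52)&(abs(w[...,0]-466)<80)&(abs(w[...,1]+189)<90)).astype(np.uint8)
n,l,st,ce=cv2.connectedComponentsWithStats(m); i=1+st[1:,4].argmax(); P=w[l==i]
r=cv2.minAreaRect(P[:,:2].astype(np.float32));print(r,cv2.boxPoints(r),np.median(P[:,2]),len(P))
print('bench',np.median(z[(abs(z)<8)]))
E
```

```text
[ 474.025 -172.079  261.688] [-0.007  0.001 -1.   ] [ 0.98   0.2   -0.007] [-0.42   0.174  1.59  -0.002  1.385 -0.62 ] 1.3 [-0.67   0.733 -0.014]
(array([ -8.025, -16.921,  -1.688]), array([-0.045, -0.406, -3.167]))
((464.21661376953125, -186.81103515625), (44.15430450439453, 118.30138397216797), 8.4069242477417) [[ 433.729 -131.524]
 [ 451.025 -248.554]
 [ 494.705 -242.098]
 [ 477.409 -125.068]] 43.125243750031174 3343
bench -0.5477211361779837
```

{"name": "jog_arm", "arguments": {"moves": [[[2, 46, 0, 0, 0, 0], [2, 46, 0, 0, 0, 0], [2, 46, 0, 0, 0, 0], [1, 46, 0, 0, 0, 0], [1, 46, 0, 0, 0, 0]]]}}

```text
clock: 1.85
eef_pos: [478.7, 54.5, 260.6]
eef_rot: [2.947, 1.562, 3.122]
wrist_force: [0.5, -0.5, -0.6]
finger_gap: 94.0
```

{"name": "jog_arm", "arguments": {"moves": [[[1, 46, 0, 0, 0, 0], [1, 46, 0, 0, 0, 0], [1, 46, -5, 0, 0, 0], [0, 46, -10, 0, 0, 0], [0, 30, -15, 0, 0, 0]]]}}

```text
clock: 2.35
eef_pos: [481.6, 271.4, 231.5]
eef_rot: [2.776, 1.565, 2.935]
wrist_force: [0.2, -0.5, 0.3]
finger_gap: 94.1
```

{"name": "jog_arm", "arguments": {"moves": [[[0, 20, -15, 0, 0, 0], [0, 0, 0, 0, 0, 0], [0, 0, 0, 0, 0, 0]]]}}

```text
clock: 2.65
eef_pos: [481.6, 291.0, 213.5]
eef_rot: [3.088, 1.562, -3.042]
wrist_force: [0.3, -0.6, 0.6]
finger_gap: 94.1
```

```bash
python3 - <<'E'
from h import *
p,Rc,s=pose(); print(p,Rc[:,0],Rc[:,2],s['joints'],s['clock'],s['wrist_force'])
im,d,c=cam('wrist'); w=pts(d,c); np.savez('w2.npz',im=im,d=d,w=w)
z=w[...,2]; 
m=(abs(w[...,0]-492)<80)&(abs(w[...,1]-277)<80)
v,u=np.where(m); print(u.min(),u.max(),v.min(),v.max())
dm=cv2.applyColorMap(np.uint8(np.clip(np.nan_to_num(z)*4,0,255)),cv2.COLORMAP_JET)
o=np.hstack([a[v.min():v.max(),u.min():u.max()] for a in(im,dm)]); f=min(800/o.shape[1],600/o.shape[0])
cv2.imwrite('pics/w2.png',cv2.resize(o,None,fx=f,fy=f,interpolation=cv2.INTER_CUBIC)); print(f)
m=(z>5)&(z<40)&m; P=w[m];r=cv2.minAreaRect(P[:,:2].astype(np.float32));print(r,cv2.boxPoints(r))
m2=m&(z>26)&(np.hypot(w[...,0]-492,w[...,1]-277)>32);P=w[m2]
A=np.c_[2*P[:,:2],np.ones(len(P))];sol=np.linalg.lstsq(A,(P[:,:2]**2).sum(1),rcond=None)[0];print('ring',sol[:2],np.sqrt(sol[2]+sol[0]**2+sol[1]**2),np.median(P[:,2]))
m3=(z>50)&(np.hypot(w[...,0]-492,w[...,1]-277)<20);P=w[m3];print('tip',np.nanmean(P,0),P[:,2].max(),(P.max(0)+P.min(0))/2,len(P))
E
```

```text
[481.608 290.971 213.486] [-0.009 -0.001 -1.   ] [ 0.988  0.153 -0.009] [0.477 0.341 1.492 0.003 1.316 0.322] 2.65 [ 0.336 -0.607  0.649]
0 639 118 399
0.6259780907668232
((490.6012268066406, 274.5644226074219), (110.1506118774414, 110.06594848632812), 7.549315929412842) [[428.773 321.885]
 [443.233 212.773]
 [552.429 227.244]
 [537.969 336.356]]
ring [490.61  274.872] 40.655142152182954 28.930107927665134
tip [490.588 275.12   52.541] 54.806861715264425 [490.494 275.008  52.424] 169
```

View pics/w2.png

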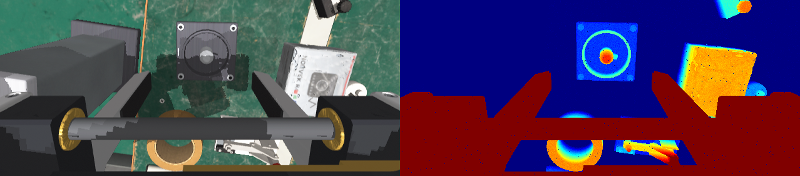

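Wrist view: the plate and ring sit at about (207,52) in the crop, and the measured sizes match. Next I'll zoom into the ring to look for the key.

```bash
python3 - <<'E'
from h import *
Z=np.load('w2.npz'); im,w=Z['im'],Z['w']; z=w[...,2]; C=np.array([490.6,274.9])
rr=np.hypot(w[...,0]-C[0],w[...,1]-C[1]); v,u=np.where((rr<65)&(z<40)); sl=(slice(v.min(),v.max()),slice(u.min(),u.max())); print(sl)
k=400/(u.max()-u.min())
c=cv2.resize(im[sl],None,fx=k,fy=k,interpolation=cv2.INTER_CUBIC); c=np.uint8(np.clip(c.astype(float)*2.,0,255))
dm=cv2.applyColorMap(np.uint8(np.clip((z-8)*10,0,255)),cv2.COLORMAP_JET)
cv2.imwrite('pics/w2c.png',np.hstack([c,cv2.resize(dm[sl],(c.shape[1],c.shape[0]),interpolation=cv2.INTER_NEAREST)]))
az=np.degrees(np.arctan2(w[...,1]-C[1],w[...,0]-C[0]))
for a in range(-180,180,15):
    q=(rr>15)&(rr<20)&(abs((az-a+180)%360-180)<7.5); q2=(rr>25)&(rr<33)&(abs((az-a+180)%360-180)<7.5)
    print(a,q.sum(),np.round(np.median(z[q]),1) if q.any() else None,np.round(np.median(z[q2]),1) if q2.any() else None)
E
```

```text
(slice(np.int64(144), np.int64(251), None), slice(np.int64(274), np.int64(384), None))
-180 17 10.9 11.2
-165 18 11.0 11.2
-150 15 11.0 11.1
-135 14 11.3 11.1
-120 8 11.2 11.3
-105 0 None 11.2
-90 0 None 11.1
-75 0 None 11.3
-60 0 None 11.1
-45 2 11.2 11.0
-30 3 11.5 11.2
-15 15 25.3 11.4
0 29 24.3 11.4
15 19 11.0 11.1
30 17 11.5 11.4
45 18 11.0 11.2
60 17 11.2 11.2
75 18 11.2 11.2
90 17 11.1 11.3
105 19 10.9 11.2
120 18 11.3 11.4
135 17 11.3 11.3
150 17 11.5 11.3
165 18 11.2 11.4<stdin>:6: RuntimeWarning: invalid value encountered in cast
```

View pics/w2c.png

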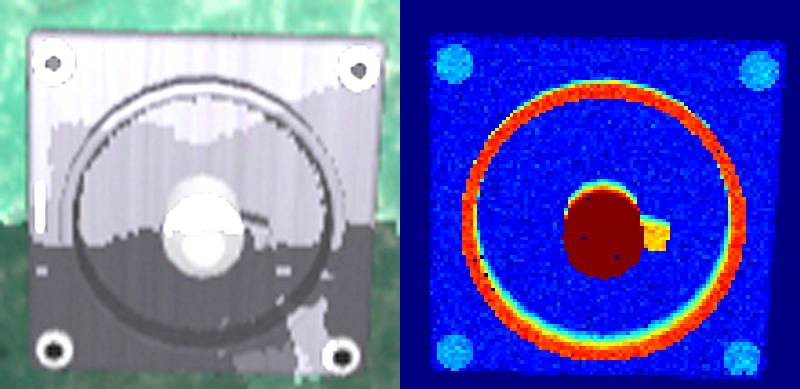

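The key shows plainly in depth as the yellow patch at (655,235), pointing roughly along world +x. Now its azimuth.

```bash
python3 - <<'E'
from h import *
w=np.load('w2.npz')['w']; C=np.array([490.6,274.9]); z=w[...,2]
rr=np.hypot(w[...,0]-C[0],w[...,1]-C[1]); az=np.degrees(np.arctan2(w[...,1]-C[1],w[...,0]-C[0]))
q=(rr>13)&(rr<23)&(z>22)&(z<28)&(abs(az+5)<45); P=w[q]; print(len(P),np.median(P[:,2]),P[:,:2].mean(0)-C,P[:,:2].min(0)-C,P[:,:2].max(0)-C)
b=P[:,:2].mean(0)-C;print('az',np.degrees(np.arctan2(b[1],b[0])),cv2.minAreaRect(P[:,:2].astype(np.float32)))
for lo in(13,15,17,19): k=q&(rr>lo)&(rr<lo+2); print(lo,k.sum(),np.median(az[k]),(az[k].min()+az[k].max())/2)
print('plan: riser grasp delta'); 
h=np.array([-.146,.989,0]);j=np.array([.989,.146,0]);t=np.radians(30);x=-h*np.sin(t)-np.array([0,0,1])*np.cos(t)
print(delta([464,-186,120],Rt(x,j)), x)
E
```

```text
48 25.17595707541384 [16.608 -1.76 ] [13.041 -6.   ] [20.275  1.817]
az -6.049393358816547 ((507.4556579589844, 272.9709777832031), (6.739416599273682, 7.926517963409424), 8.828558921813965)
13 11 -5.502513747698045 -6.005318030182811
15 15 -4.094965867721242 -7.144237783626186
17 13 -7.252833605125526 -7.774941505675502
19 9 -6.102316011911822 -6.465982591822202
plan: riser grasp delta
(array([ -17.603, -476.732,  -93.478]), array([-29.607,  -4.991,  -0.266])) [ 0.073 -0.494 -0.866]
```

{"name": "jog_arm", "arguments": {"moves": [[[-2, -46, 0, 0, 0, 0], [-2, -46, 0, -3, -0.5, 0], [-2, -46, 0, -3, -0.5, 0], [-2, -46, 0, -3, -0.5, 0], [-2, -46, 0, -3, -0.5, 0]]]}}

```text
clock: 3.2
eef_pos: [471.0, 49.2, 217.1]
eef_rot: [-1.579, 1.353, -1.433]
wrist_force: [-0.2, -1.4, 0.2]
finger_gap: 94.5
```

{"name": "jog_arm", "arguments": {"moves": [[[-2, -46, 0, -3, -0.5, 0], [-2, -46, 0, -3, -0.5, 0], [-2, -46, 0, -3, -0.5, 0], [-1, -46, 0, -3, -0.5, 0], [-1, -46, 0, -3, -0.5, 0]]]}}

```text
clock: 3.7
eef_pos: [458.6, -196.9, 222.9]
eef_rot: [-1.548, 1.073, -1.416]
wrist_force: [1.0, -0.3, -0.4]
finger_gap: 94.0
```

{"name": "jog_arm", "arguments": {"moves": [[[0, -17, -20, -3, -0.5, 0], [0, 0, -35, 0, 0, 0], [0, 0, -35, 0, 0, 0], [0, 0, 0, 0, 0, 0], [0, 0, 0, 0, 0, 0]]]}}

```text
clock: 4.2
eef_pos: [454.0, -225.7, 136.5]
eef_rot: [-1.535, 1.011, -1.422]
wrist_force: [0.5, -0.0, 1.0]
finger_gap: 94.2
```

```bash
python3 - <<'E'
from h import *
p,Rc,s=pose(); print(p,Rc[:,0],Rc[:,2],s['joints'],s['clock'],s['wrist_force'])
h=np.array([-.146,.989,0]);j=np.array([.989,.146,0]);t=np.radians(30);x=-h*np.sin(t)-np.array([0,0,1])*np.cos(t)
print(delta([464,-186,26],Rt(x,j)))
E
```

```text
[ 453.957 -225.696  136.53 ] [ 0.079 -0.525 -0.847] [0.993 0.118 0.019] [-0.295  0.226  1.94  -0.697  0.845  0.032] 4.2 [ 0.532 -0.049  0.985]
(array([  10.043,   39.696, -110.53 ]), array([1.917, 1.363, 1.626]))
```

{"name": "jog_arm", "arguments": {"moves": [[[10, 39, -20, 1.9, 1.4, 1.6], [0, 0, -30, 0, 0, 0], [0, 0, 0, 0, 0, 0], [0, 0, 0, 0, 0, 0]]]}}

```text
clock: 4.6
eef_pos: [467.2, -188.1, 94.8]
eef_rot: [-1.553, 1.043, -1.411]
wrist_force: [0.7, -0.8, -0.1]
finger_gap: 94.1
```

```bash
python3 - <<'E'
from h import *
p,Rc,s=pose(); print(p,Rc[:,0],Rc[:,2],s['joints'],s['clock'],s['wrist_force'])
h=np.array([-.146,.989,0]);j=np.array([.989,.146,0]);t=np.radians(30);x=-h*np.sin(t)-np.array([0,0,1])*np.cos(t)
print(delta([464,-186,26],Rt(x,j)))
E
```

```text
[ 467.224 -188.085   94.773] [ 0.08  -0.497 -0.864] [0.99  0.143 0.009] [-0.221  0.307  1.945 -0.701  0.811  0.112] 4.6 [ 0.673 -0.789 -0.131]
(array([ -3.224,   2.085, -68.773]), array([0.167, 0.553, 0.167]))
```

{"name": "jog_arm", "arguments": {"moves": [[[-3, 2, -25, 0.2, 0.5, 0.2], [0, 0, -25, 0, 0, 0], [0, 0, -15, 0, 0, 0], [0, 0, 0, 0, 0, 0]]]}}

```text
clock: 5.0
eef_pos: [468.1, -189.0, 37.8]
eef_rot: [-1.546, 1.041, -1.405]
wrist_force: [-0.7, -0.4, 0.8]
finger_gap: 94.1
```

{"name": "jog_arm", "arguments": {"moves": [[[0, 0, 0, 0, 0, 0], [0, 0, 0, 0, 0, 0], [0, 0, 0, 0, 0, 0], [0, 0, 0, 0, 0, 0], [0, 0, 0, 0, 0, 0]]], "gripper": -1, "squeeze": 45}}

```text
clock: 5.5
eef_pos: [470.6, -190.4, 44.1]
eef_rot: [-1.532, 1.037, -1.394]
wrist_force: [-0.4, -0.3, 0.6]
finger_gap: 57.2
```

{"name": "jog_arm", "arguments": {"moves": [[[0, 0, 0, 0, 0, 0], [0, 0, 0, 0, 0, 0], [0, 0, 0, 0, 0, 0]]]}}

```text
clock: 5.8
eef_pos: [470.3, -190.4, 44.1]
eef_rot: [-1.533, 1.037, -1.395]
wrist_force: [-0.3, -0.4, 0.7]
finger_gap: 43.5
```

```bash
python3 - <<'E'
from h import *
p,Rc,s=pose(); print(p,Rc[:,0],Rc[:,2],s['joints'],s['clock'],s['wrist_force'],s['finger_gap'])
E
```

```text
[ 470.309 -190.4     44.069] [ 0.089 -0.501 -0.861] [0.99  0.143 0.019] [-0.224  0.409  1.962 -0.797  0.714  0.24 ] 5.8 [-0.336 -0.428  0.659] 43.492076228109525
```

{"name": "jog_arm", "arguments": {"moves": [[[0, 0, 0, 0, 0, 0], [0, 0, 0, 0, 0, 0], [0, 0, 0, 0, 0, 0], [0, 0, 0, 0, 0, 0], [0, 0, 0, 0, 0, 0]]], "gripper": 0.4}}

```text
clock: 6.3
eef_pos: [470.5, -190.3, 44.0]
eef_rot: [-1.533, 1.037, -1.394]
wrist_force: [0.2, -0.3, 0.9]
finger_gap: 65.6
```

{"name": "jog_arm", "arguments": {"moves": [[[-6, 4, -9, 0, 0, 0], [0, 0, -7, 0, 0, 0], [0, 0, 0, 0, 0, 0]]]}}

```text
clock: 6.6
eef_pos: [464.8, -186.4, 27.7]
eef_rot: [-1.532, 1.037, -1.393]
wrist_force: [-0.5, 0.8, 0.6]
finger_gap: 65.8
```

{"name": "jog_arm", "arguments": {"moves": [[[0, 0, 0, 0, 0, 0], [0, 0, 0, 0, 0, 0]]]}}

```text
clock: 6.8
eef_pos: [465.2, -186.6, 27.9]
eef_rot: [-1.532, 1.037, -1.393]
wrist_force: [0.3, -0.1, -0.2]
finger_gap: 65.7
```

```bash
python3 - <<'E'
from h import *
p,Rc,s=pose(); print(p,Rc[:,0],Rc[:,2],s['joints'],s['clock'],s['wrist_force'],s['finger_gap'],s['effort'])
E
```

```text
[ 465.196 -186.579   27.902] [ 0.09  -0.501 -0.861] [0.989 0.143 0.02 ] [-0.218  0.434  1.981 -0.835  0.686  0.294] 6.8 [ 0.307 -0.093 -0.205] 65.71751989142626 [  0.03  -47.941 -22.591  -0.818   0.325   0.02 ]
```

{"name": "jog_arm", "arguments": {"moves": [[[0, 0, 0, 0, 0, 0], [0, 0, 0, 0, 0, 0], [0, 0, 0, 0, 0, 0], [0, 0, 0, 0, 0, 0], [0, 0, 0, 0, 0, 0]]], "gripper": -1, "squeeze": 55}}

```text
clock: 7.3
eef_pos: [466.0, -186.8, 28.7]
eef_rot: [-1.528, 1.036, -1.39]
wrist_force: [1.2, -0.2, -1.2]
finger_gap: 43.6
```

{"name": "jog_arm", "arguments": {"moves": [[[0, 0, 5, 0, 0, 0], [0, 0, 15, 0, 0, 0], [0, 0, 25, 0, 0, 0], [0, 0, 25, 0, 0, 0], [0, 0, 25, 0, 0, 0]]]}}

```text
clock: 7.8
eef_pos: [462.2, -185.6, 122.8]
eef_rot: [-1.548, 1.043, -1.408]
wrist_force: [-0.2, -1.3, -3.0]
finger_gap: 43.8
```

{"name": "jog_arm", "arguments": {"moves": [[[0, 0, 10, 4, 0.6, 0], [0, 0, 0, 6, 0.9, 0], [0, 0, 0, 6, 0.9, 0], [0, 0, 0, 6, 0.9, 0], [0, 0, 0, 6, 0.9, 0]]]}}

```text
clock: 8.3
eef_pos: [462.7, -182.2, 137.7]
eef_rot: [-0.754, 1.548, -0.609]
wrist_force: [-0.7, 0.5, -3.4]
finger_gap: 43.7
```

```bash
python3 - <<'E'
from h import *
p,Rc,s=pose(); print(p,Rc[:,0],Rc[:,2],s['joints'],s['clock'],s['wrist_force'],s['finger_gap'])
h=np.array([-.146,.989,0]);j=np.array([.989,.146,0]);t=np.radians(30);x=h*np.cos(t)-np.array([0,0,1])*np.sin(t)
print(delta([464,-186,120],Rt(x,j)))
E
```

```text
[ 462.683 -182.19   137.727] [ 0.019 -0.013 -1.   ] [0.989 0.144 0.017] [-0.447  0.265  1.781 -0.004  1.073 -0.589] 8.3 [-0.653  0.507 -3.405] 43.711491808384295
(array([  1.317,  -3.81 , -17.727]), array([60.113,  9.679,  0.606]))
```

{"name": "jog_arm", "arguments": {"moves": [[[0, 0, 0, 7, 1.1, 0], [0, 0, 0, 7, 1.1, 0], [0, 0, 0, 7, 1.1, 0], [0, 0, 0, 7, 1.1, 0], [0, 0, 0, 7, 1.1, 0]]]}}

```text
clock: 8.8
eef_pos: [463.1, -181.8, 141.1]
eef_rot: [1.541, 0.942, 1.685]
wrist_force: [-0.4, 0.8, -3.5]
finger_gap: 43.6
```

{"name": "jog_arm", "arguments": {"moves": [[[0, 0, 0, 7, 1.1, 0], [0, 0, 0, 7, 1.1, 0], [0, 0, 0, 7, 1.1, 0], [0, 0, 0, 0, 0, 0], [0, 0, 0, 0, 0, 0]]]}}

```text
clock: 9.3
eef_pos: [462.7, -183.6, 140.0]
eef_rot: [1.556, 0.555, 1.694]
wrist_force: [0.2, 0.3, -2.5]
finger_gap: 43.6
```

```bash
python3 - <<'E'
from h import *
p,Rc,s=pose(); print(p,Rc[:,0],Rc[:,2],s['joints'],s['clock'],s['wrist_force'],s['finger_gap'])
h=np.array([-.146,.989,0]);j=np.array([.989,.146,0])
t=np.radians(30);x=h*np.cos(t)-np.array([0,0,1])*np.sin(t)
print(delta([464,-186,120],Rt(x,j)))
im,d,c=cam('scene'); w=pts(d,c);z=w[...,2]; cv2.imwrite('pics/s1.png',cv2.resize(im[120:270,320:520],None,fx=4,fy=4,interpolation=cv2.INTER_CUBIC)[:600])
np.savez('s1.npz',im=im,w=w)
E
```

```text
[ 462.666 -183.642  139.974] [-0.105  0.844 -0.527] [0.991 0.13  0.012] [-0.739  0.696  1.44   0.611  1.837 -0.979] 9.3 [ 0.211  0.258 -2.513] 43.60476191284614
(array([  1.334,  -2.358, -19.974]), array([1.675, 0.94 , 0.912]))
```

View pics/s1.png

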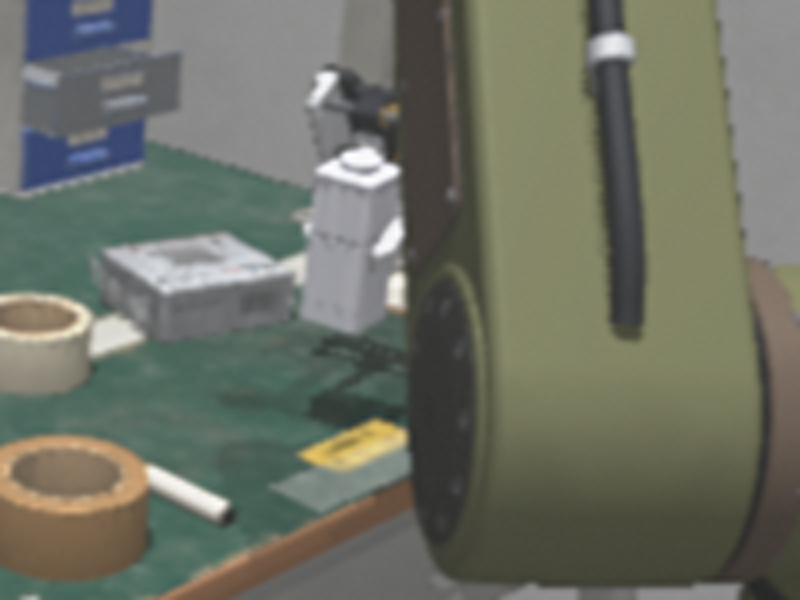

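{"name": "jog_arm", "arguments": {"moves": [[[0, 0, -15, 1.7, 0.9, 0.9], [0, 0, -20, 0, 0, 0], [0, 0, -20, 0, 0, 0], [0, 0, -10, 0, 0, 0], [0, 0, 0, 0, 0, 0]]]}}

```text
clock: 9.85
eef_pos: [463.4, -182.4, 73.6]
eef_rot: [1.565, 0.538, 1.717]
wrist_force: [0.3, -0.1, -2.9]
finger_gap: 43.4
```

```bash
python3 - <<'E'
from h import *
p,Rc,s=pose(); print(p,Rc[:,0],Rc[:,2],s['joints'],s['clock'],s['wrist_force'],s['finger_gap'])
h=np.array([-.146,.989,0]);j=np.array([.989,.146,0])
t=np.radians(30);x=h*np.cos(t)-np.array([0,0,1])*np.sin(t)
print(delta([464,-186,60],Rt(x,j)))
im,d,c=cam('scene'); w=pts(d,c);z=w[...,2]; np.savez('s2.npz',im=im,w=w)
m=(abs(w[...,0]-465)<60)&(abs(w[...,1]+180)<50)&(z>8)&(z<130)
v,u=np.where(m);print(u.min(),u.max(),v.min(),v.max(),m.sum())
P=w[m]
# face with normal ~h : points near max along h
q=P@h; print('h extent',np.percentile(q,[1,50,90,99]), 'z ext',np.percentile(P[:,2],[1,99]))
mm=(np.abs(q-np.median(q[q>np.percentile(q,40)]))<8)&(P[:,2]<100);F=P[mm];
A=np.c_[F[:,2],F@j,np.ones(len(F))]
for _ in range(4):
    sol=np.linalg.lstsq(A,F@h,rcond=None)[0];r=F@h-A@sol;k=abs(r)<2.0;F=F[k];A=A[k]
print('face: dh/dz(deg)',np.degrees(sol[:2]),len(F),'j ext',np.percentile(F@j,[1,99]),'z',np.percentile(F[:,2],[1,99]))
E
```

```text
[ 463.444 -182.443   73.616] [-0.125  0.85  -0.512] [0.989 0.149 0.005] [-0.733  0.813  1.429  0.593  1.772 -1.042] 9.85 [ 0.327 -0.077 -2.928] 43.3853133898519
(array([  0.556,  -3.557, -13.616]), array([ 0.751,  0.412, -0.164]))
392 419 179 224 865
h extent [-266.145 -220.871 -216.788 -214.9  ] z ext [ 16.53 127.89]
face: dh/dz(deg) [1.172 1.719] 244 j ext [409.952 454.619] z [15.802 98.785]
```

{"name": "jog_arm", "arguments": {"moves": [[[0, 0, -4, 0.8, 0.2, 0], [0, 0, -4, 0, 0, 0], [0, 0, -2, 0, 0, 0], [0, 0, 0, 0, 0, 0]]]}}

```text
clock: 10.3
eef_pos: [464.1, -183.1, 64.8]
eef_rot: [1.564, 0.525, 1.716]
wrist_force: [0.3, -0.8, -3.8]
finger_gap: 43.7
```

{"name": "jog_arm", "arguments": {"moves": [[[0, 0, -1.5, 0, 0, 0], [0, 0, -1.5, 0, 0, 0], [0, 0, 0, 0, 0, 0]]]}}

```text
clock: 10.6
eef_pos: [464.3, -183.2, 62.0]
eef_rot: [1.563, 0.526, 1.716]
wrist_force: [-0.7, 0.7, -2.5]
finger_gap: 43.7
```

{"name": "jog_arm", "arguments": {"moves": [[[0, 0, -1.5, 0, 0, 0], [0, 0, 0, 0, 0, 0]]]}}

```text
clock: 10.8
eef_pos: [464.3, -183.3, 60.5]
eef_rot: [1.563, 0.526, 1.716]
wrist_force: [0.2, -0.1, -3.6]
finger_gap: 43.7
```

{"name": "jog_arm", "arguments": {"moves": [[[0, 0, -1.5, 0, 0, 0], [0, 0, 0, 0, 0, 0]]]}}

```text
clock: 11.0
eef_pos: [464.3, -183.3, 58.9]
eef_rot: [1.563, 0.526, 1.716]
wrist_force: [-0.4, 0.1, -3.4]
finger_gap: 43.7
```

{"name": "jog_arm", "arguments": {"moves": [[[0, 0, -1, 0, 0, 0], [0, 0, 0, 0, 0, 0]]]}}

```text
clock: 11.2
eef_pos: [464.5, -183.4, 58.5]
eef_rot: [1.562, 0.525, 1.716]
wrist_force: [-1.4, 0.4, -2.2]
finger_gap: 43.9
```

{"name": "jog_arm", "arguments": {"moves": [[[0, 0, -1, 0, 0, 0], [0, 0, 0, 0, 0, 0]]]}}

```text
clock: 11.4
eef_pos: [464.5, -183.4, 58.5]
eef_rot: [1.562, 0.524, 1.716]
wrist_force: [0.2, 0.2, -2.9]
finger_gap: 43.5
```

{"name": "jog_arm", "arguments": {"moves": [[[0, 0, -1, 0, 0, 0], [0, 0, 0, 0, 0, 0]]]}}

```text
clock: 11.6
eef_pos: [464.6, -183.5, 58.5]
eef_rot: [1.561, 0.523, 1.716]
wrist_force: [-0.9, -0.2, -0.7]
finger_gap: 43.8
```

{"name": "jog_arm", "arguments": {"moves": [[[0, 0, 0, 0, 0, 0], [0, 0, 0, 0, 0, 0], [0, 0, 0, 0, 0, 0], [0, 0, 0, 0, 0, 0], [0, 0, 0, 0, 0, 0]]], "gripper": 1}}

```text
clock: 12.1
eef_pos: [464.8, -183.3, 58.2]
eef_rot: [1.56, 0.523, 1.715]
wrist_force: [0.6, 0.3, 0.1]
finger_gap: 80.4
```

{"name": "jog_arm", "arguments": {"moves": [[[1, -9, 5, 0, 0, 0], [3, -21, 12, 0, 0, 0], [6, -40, 24, 0, 0, 0], [6, -40, 24, 0, 0, 0], [0, 0, 40, 0, 0, 0]]]}}

```text
clock: 12.6
eef_pos: [479.0, -297.3, 163.1]
eef_rot: [1.569, 0.516, 1.721]
wrist_force: [0.6, -0.3, -0.8]
finger_gap: 93.7
```

{"name": "jog_arm", "arguments": {"moves": [[[0, 0, 50, -5, 0, 0], [0, 0, 40, -7, 0, 0], [0, 10, 20, -7, 0, 0], [0, 10, 0, -7, 0, 0], [0, 10, 0, -7, 0, 0]]]}}

```text
clock: 13.1
eef_pos: [477.3, -273.7, 282.3]
eef_rot: [1.74, 1.105, 1.838]
wrist_force: [1.1, -1.0, -0.9]
finger_gap: 94.2
```

{"name": "jog_arm", "arguments": {"moves": [[[0, 10, 0, -7, 0, 0], [0, 20, 0, -7, 0, 0], [0, 20, 0, -6, 0, 0], [0, 20, 0, 0, 0, 0], [0, 0, 0, 0, 0, 0]]]}}

```text
clock: 13.6
eef_pos: [477.2, -202.0, 289.2]
eef_rot: [2.445, 1.437, 2.521]
wrist_force: [-0.5, 0.1, -0.3]
finger_gap: 94.0
```

```bash
python3 - <<'E'
from h import *
p,Rc,s=pose(); print(p,Rc[:,0],Rc[:,2],s['joints'],s['clock'],s['wrist_force'],s['finger_gap'])
for n in('wrist','top'):
    im,d,c=cam(n); w=pts(d,c);z=w[...,2]; np.savez(f'{n}3.npz',im=im,w=w); cv2.imwrite(f'pics/{n}3.png',im)
    m=(abs(w[...,0]-465)<60)&(abs(w[...,1]+180)<60)&(z>97)&(z<113.5)
    P=w[m]; print(n,len(P))
    if len(P)>10:
        r=cv2.minAreaRect(P[:,:2].astype(np.float32));print(r,np.median(P[:,2]))
    m=(abs(w[...,0]-465)<60)&(abs(w[...,1]+180)<60)&(z>114)&(z<124);print('boss',m.sum(),np.nanmean(w[m],0) if m.any() else 0)
E
```

```text
[ 477.173 -202.049  289.212] [-0.108  0.077 -0.991] [ 0.992  0.08  -0.102] [-0.48   0.262  1.424  0.019  1.587 -0.557] 13.6 [-0.469  0.052 -0.303] 94.04873373256639
wrist 1171
((464.2659912109375, -176.72479248046875), (44.12010192871094, 44.29379653930664), 8.227097511291504) 109.08511838875289
boss 549 [ 464.413 -176.407  117.147]
top 206
((465.3549499511719, -174.65216064453125), (43.924198150634766, 45.02058029174805), 8.328208923339844) 108.52373897720145
boss 75 [ 465.853 -173.562  116.667]
```

```bash
python3 - <<'E'
from h import *
a=np.radians(8.2);print(delta([464.4,-176.5,190],Rt([0,0,-1],[np.cos(a),np.sin(a),0])))
E
```

```text
(array([-12.763,  27.526, -98.693]), array([-4.258, -6.397,  3.932]))
```

{"name": "jog_arm", "arguments": {"moves": [[[-6, 14, -20, -4.3, -6.4, 3.9], [-6, 13, -20, 0, 0, 0], [0, 0, -25, 0, 0, 0], [0, 0, -20, 0, 0, 0], [0, 0, 0, 0, 0, 0]]]}}

```text
clock: 14.2
eef_pos: [464.3, -182.7, 200.2]
eef_rot: [-2.263, 1.57, -2.126]
wrist_force: [1.1, 0.1, -0.5]
finger_gap: 94.3
```

```bash
python3 - <<'E'
from h import *
a=np.radians(8.2);print(delta([464.4,-176.5,88],Rt([0,0,-1],[np.cos(a),np.sin(a),0])))
E
```

```text
(array([   0.127,    6.207, -112.168]), array([ 0.055, -0.034,  0.385]))
```

{"name": "jog_arm", "arguments": {"moves": [[[0, 6, -15, 0, 0, 0.4], [0, 0, -20, 0, 0, 0], [0, 0, -20, 0, 0, 0], [0, 0, -10, 0, 0, 0], [0, 0, 0, 0, 0, 0]]]}}

```text
clock: 14.7
eef_pos: [465.9, -182.4, 137.0]
eef_rot: [-1.082, 1.568, -0.945]
wrist_force: [0.7, 0.8, -0.6]
finger_gap: 94.0
```

```bash
python3 - <<'E'
from h import *
a=np.radians(8.2);print(delta([464.4,-176.5,88],Rt([0,0,-1],[np.cos(a),np.sin(a),0])))
E
```

```text
(array([ -1.549,   5.864, -48.991]), array([0.11 , 0.08 , 0.355]))
```

{"name": "jog_arm", "arguments": {"moves": [[[-1.5, 6, -10, 0, 0, 0.4], [0, 0, -15, 0, 0, 0], [0, 0, -15, 0, 0, 0], [0, 0, -8, 0, 0, 0], [0, 0, 0, 0, 0, 0]]]}}

```text
clock: 15.2
eef_pos: [466.0, -176.9, 90.2]
eef_rot: [-0.714, 1.563, -0.57]
wrist_force: [-0.2, -0.6, 1.0]
finger_gap: 94.0
```

```bash
python3 - <<'E'
from h import *
a=np.radians(8.2);print(delta([464.4,-176.5,88],Rt([0,0,-1],[np.cos(a),np.sin(a),0])))
E
```

```text
(array([-1.553,  0.396, -2.199]), array([ 0.226,  0.353, -0.054]))
```

{"name": "jog_arm", "arguments": {"moves": [[[-1.5, 0.5, -2, 0.2, 0.35, 0], [0, 0, 0, 0, 0, 0]]]}}

```text
clock: 15.4
eef_pos: [464.8, -176.4, 89.1]
eef_rot: [-0.948, 1.57, -0.804]
wrist_force: [-0.1, 0.5, 0.1]
finger_gap: 93.9
```

{"name": "jog_arm", "arguments": {"moves": [[[0, 0, 0, 0, 0, 0], [0, 0, 0, 0, 0, 0], [0, 0, 0, 0, 0, 0], [0, 0, 0, 0, 0, 0], [0, 0, 0, 0, 0, 0]]], "gripper": -1, "squeeze": 40}}

```text
clock: 15.9
eef_pos: [465.4, -176.7, 90.6]
eef_rot: [-0.679, 1.567, -0.535]
wrist_force: [0.7, -0.9, -0.3]
finger_gap: 57.5
```

{"name": "jog_arm", "arguments": {"moves": [[[0, 0, 0, 0, 0, 0], [0, 0, 0, 0, 0, 0], [0, 0, 0, 0, 0, 0], [0, 0, 0, 0, 0, 0]]]}}

```text
clock: 16.3
eef_pos: [465.4, -176.8, 90.6]
eef_rot: [-0.703, 1.568, -0.559]
wrist_force: [0.3, -0.0, -0.1]
finger_gap: 43.7
```

{"name": "jog_arm", "arguments": {"moves": [[[0, 0, 5, 0, 0, 0], [0, 0, 20, 0, 0, 0], [0, 0, 30, 0, 0, 0], [0, 0, 30, 0, 0, 0], [0, 0, 20, 0, 0, 0]]]}}

```text
clock: 16.8
eef_pos: [462.5, -175.4, 196.0]
eef_rot: [2.603, 1.564, 2.747]
wrist_force: [0.6, -0.2, -3.9]
finger_gap: 44.0
```

```bash
python3 - <<'E'
from h import *
p,Rc,s=pose(); print(p,Rc[:,0],Rc[:,2],s['joints'],s['clock'],s['wrist_force'],s['finger_gap'])
a=np.radians(83.7);print(delta([490.6,274.9,190],Rt([0,0,-1],[np.cos(a),np.sin(a),0])))
E
```

```text
[ 462.539 -175.399  195.988] [-0.006  0.003 -1.   ] [ 0.99   0.144 -0.006] [-0.436  0.207  1.706 -0.     1.235 -0.581] 16.8 [ 0.615 -0.233 -3.854] 44.01049684479973
(array([ 28.061, 450.299,  -5.988]), array([ 0.108, -0.4  , 75.435]))
```

{"name": "jog_arm", "arguments": {"moves": [[[3, 42, 0, 0, 0, 7], [3, 42, 0, 0, 0, 7], [3, 42, 0, 0, 0, 7], [3, 42, 0, 0, 0, 7], [3, 42, 0, 0, 0, 7]]]}}

```text
clock: 17.3
eef_pos: [477.0, 37.3, 200.0]
eef_rot: [3.081, 1.569, -2.434]
wrist_force: [0.6, 0.2, -4.0]
finger_gap: 43.8
```

{"name": "jog_arm", "arguments": {"moves": [[[3, 42, 0, 0, 0, 7], [3, 42, 0, 0, 0, 7], [3, 42, 0, 0, 0, 7], [2, 42, 0, 0, 0, 7], [0, 30, 0, 0, 0, 6]]]}}

```text
clock: 17.8
eef_pos: [485.8, 244.8, 200.5]
eef_rot: [2.679, 1.567, -2.216]
wrist_force: [1.2, -0.4, -3.4]
finger_gap: 43.8
```

{"name": "jog_arm", "arguments": {"moves": [[[0, 0, 0, 0, 0, 0], [0, 0, 0, 0, 0, 0]]]}}

```text
clock: 18.0
eef_pos: [484.7, 248.2, 199.8]
eef_rot: [2.416, 1.566, -2.471]
wrist_force: [-0.0, -0.1, -4.1]
finger_gap: 43.7
```

```bash
python3 - <<'E'
from h import *
p,Rc,s=pose(); print(p,Rc[:,0],Rc[:,2],s['joints'],s['clock'],s['wrist_force'],s['finger_gap'])
a=np.radians(83.7);print(delta([490.6,274.9,165],Rt([0,0,-1],[np.cos(a),np.sin(a),0])))
E
```

```text
[484.672 248.197 199.785] [-0.004 -0.003 -1.   ] [ 0.174  0.985 -0.004] [ 0.407  0.312  1.565 -0.001  1.27  -0.989] 18.0 [-0.02  -0.127 -4.111] 43.73508557440254
(array([  5.928,  26.703, -34.785]), array([ 0.182, -0.215,  3.701]))
```

{"name": "jog_arm", "arguments": {"moves": [[[3, 13, 0, 0, 0, 1.9], [3, 13, -10, 0, 0, 1.8], [0, 1, -12, 0, 0, 0], [0, 0, 0, 0, 0, 0], [0, 0, 0, 0, 0, 0]]]}}

```text
clock: 18.5
eef_pos: [491.4, 275.1, 175.1]
eef_rot: [2.373, 1.564, -2.449]
wrist_force: [0.5, -0.3, -3.3]
finger_gap: 44.0
```

```bash
python3 - <<'E'
from h import *
p,Rc,s=pose(); print(p,Rc[:,0],Rc[:,2],s['joints'],s['clock'],s['wrist_force'],s['moment'])
a=np.radians(83.7);print(delta([490.6,274.9,150],Rt([0,0,-1],[np.cos(a),np.sin(a),0])))
im,d,c=cam('scene'); w=pts(d,c); z=w[...,2]; np.savez('s4.npz',im=im,w=w)
b=cv2.resize(im[200:300,220:320],(600,600),interpolation=cv2.INTER_CUBIC); cv2.imwrite('pics/s4.png',b)
m=(abs(w[...,0]-490)<45)&(abs(w[...,1]-275)<45)&(z>82)&(z<150);P=w[m];print(len(P))
print('xy extents',np.percentile(P,[1,99],axis=0))
# two visible faces: fit by clustering on direction; riser axes
for n,az in(('k+90',83.7),('k+180',173.7)):
    a=np.radians(az);e=np.array([np.cos(a),np.sin(a),0]);f=np.array([-np.sin(a),np.cos(a),0])
    q=P@e; t=np.percentile(q,98); F=P[(q>t-5)]
    A=np.c_[F@f-np.mean(F@f),F[:,2]-115,np.ones(len(F))]
    for _ in range(4):
        sol=np.linalg.lstsq(A,F@e,rcond=None)[0];k=abs(F@e-A@sol)<1.5;F=F[k];A=A[k]
    print(n,len(F),'slopes deg',np.degrees(sol[:2]),'offset',sol[2],'axis at',sol[2]-22,'post',np.array([490.6,274.9,0])@e,'tcp',p@e)
E
```

```text
[491.381 275.095 175.094] [-0.005 -0.004 -1.   ] [ 0.109  0.994 -0.005] [ 0.446  0.376  1.537 -0.002  1.234 -1.015] 18.5 [ 0.533 -0.285 -3.28 ] [ 0.068 -0.129 -0.011]
(array([ -0.781,  -0.195, -25.094]), array([ 0.242, -0.292, -0.025]))
733
xy extents [[466.542 257.1    84.977]
 [514.651 300.262 149.299]]
k+90 252 slopes deg [-0.544  0.375] offset 349.5331716474928 axis at 327.5331716474928 post 327.07551967589563 tcp 327.3547205489907
k+180 346 slopes deg [-0.169 -0.083] offset -436.7433880819297 axis at -458.7433880819297 post -457.47128262738266 tcp -458.2260919877461
```

View pics/s4.png

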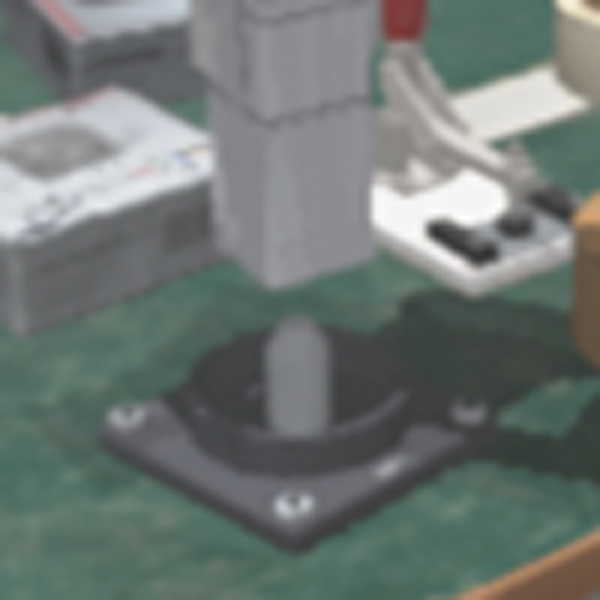

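The riser hangs upright over the post (crop at 295,330) and the face fits agree within 1 mm, so I'm lowering it.

{"name": "jog_arm", "arguments": {"moves": [[[-0.8, -0.2, -10, 0.2, -0.3, 0], [0, 0, -10, 0, 0, 0], [0, 0, -2, 0, 0, 0], [0, 0, 0, 0, 0, 0]]]}}

```text
clock: 18.95
eef_pos: [490.4, 273.9, 151.3]
eef_rot: [-2.231, 1.57, -0.771]
wrist_force: [0.3, -0.2, -3.0]
finger_gap: 43.9
```

```bash
python3 - <<'E'
from h import *
p,Rc,s=pose()
a=np.radians(83.7);print(p,delta([490.6,274.9,150],Rt([0,0,-1],[np.cos(a),np.sin(a),0])))
E
```

```text
[490.429 273.882 151.264] (array([ 0.171,  1.018, -1.264]), array([0.031, 0.032, 0.071]))
```

{"name": "jog_arm", "arguments": {"moves": [[[0.2, 1, -5, 0, 0, 0], [0, 0.2, -5, 0, 0, 0], [0, 0, 0, 0, 0, 0]]]}}

```text
clock: 19.25
eef_pos: [490.8, 275.2, 140.7]
eef_rot: [-1.759, 1.57, -0.299]
wrist_force: [0.8, -0.5, -3.9]
finger_gap: 43.7
```

{"name": "jog_arm", "arguments": {"moves": [[[0, 0.2, -5, 0, 0, 0], [0, 0.2, -5, 0, 0, 0], [0, 0, 0, 0, 0, 0]]]}}

```text
clock: 19.55
eef_pos: [490.8, 275.8, 129.9]
eef_rot: [-1.635, 1.57, -0.175]
wrist_force: [0.1, -1.3, -3.1]
finger_gap: 44.0
```

{"name": "jog_arm", "arguments": {"moves": [[[-0.2, -0.9, -4, 0, 0, 0], [0, 0, -4, 0, 0, 0], [0, 0, 0, 0, 0, 0]]]}}

```text
clock: 19.85
eef_pos: [490.6, 274.8, 121.2]
eef_rot: [-1.603, 1.57, -0.144]
wrist_force: [-0.2, 1.0, -3.7]
finger_gap: 44.0
```

{"name": "jog_arm", "arguments": {"moves": [[[0, 0, -2, 0, 0, 0], [0, 0, -2, 0, 0, 0], [0, 0, 0, 0, 0, 0]]]}}

```text
clock: 20.15
eef_pos: [490.7, 274.7, 117.0]
eef_rot: [-1.57, 1.569, -0.11]
wrist_force: [-0.5, 0.1, -4.3]
finger_gap: 43.9
```

{"name": "jog_arm", "arguments": {"moves": [[[0, 0, -1.5, 0, 0, 0], [0, 0, -1.5, 0, 0, 0], [0, 0, 0, 0, 0, 0]]]}}

```text
clock: 20.45
eef_pos: [490.8, 274.8, 113.9]
eef_rot: [-1.431, 1.569, 0.028]
wrist_force: [-0.4, 0.4, -2.7]
finger_gap: 43.7
```

{"name": "jog_arm", "arguments": {"moves": [[[0, 0, -2, 0, 0, 0], [0, 0, -2, 0, 0, 0], [0, 0, 0, 0, 0, 0]]]}}

```text
clock: 20.75
eef_pos: [490.8, 274.8, 109.6]
eef_rot: [-1.419, 1.569, 0.041]
wrist_force: [-0.1, -0.2, -3.6]
finger_gap: 43.7
```

{"name": "jog_arm", "arguments": {"moves": [[[0, 0, -2, 0, 0, 0], [0, 0, -2, 0, 0, 0], [0, 0, 0, 0, 0, 0]]]}}

```text
clock: 21.05
eef_pos: [490.8, 274.8, 105.2]
eef_rot: [-1.432, 1.569, 0.028]
wrist_force: [0.3, -0.5, -3.7]
finger_gap: 44.0
```

{"name": "jog_arm", "arguments": {"moves": [[[0, 0, -1, 0, 0, 0], [0, 0, -1, 0, 0, 0], [0, 0, 0, 0, 0, 0]]]}}

```text
clock: 21.35
eef_pos: [490.8, 274.8, 103.0]
eef_rot: [-1.409, 1.569, 0.051]
wrist_force: [-0.1, 1.0, -3.7]
finger_gap: 43.8
```

{"name": "jog_arm", "arguments": {"moves": [[[0, 0, -1, 0, 0, 0], [0, 0, 0, 0, 0, 0]]]}}

```text
clock: 21.55
eef_pos: [491.3, 274.9, 102.8]
eef_rot: [-1.319, 1.568, 0.141]
wrist_force: [0.1, 0.4, -3.9]
finger_gap: 43.9
```

{"name": "jog_arm", "arguments": {"moves": [[[0, 0, -1, 0, 0, 0], [0, 0, 0, 0, 0, 0]]]}}

```text
clock: 21.75
eef_pos: [491.7, 274.9, 102.7]
eef_rot: [-1.283, 1.566, 0.176]
wrist_force: [-1.1, 0.4, -3.9]
finger_gap: 43.6
```

{"name": "jog_arm", "arguments": {"moves": [[[0, 0, -1, 0, 0, 0], [0, 0, 0, 0, 0, 0]]]}}

```text
clock: 21.95
eef_pos: [492.2, 274.9, 102.7]
eef_rot: [-1.275, 1.565, 0.185]
wrist_force: [-0.5, 0.4, -3.8]
finger_gap: 43.5
```

TCP z has stopped at 102.7, and home should be 102.6. I'm releasing and withdrawing upward.

{"name": "jog_arm", "arguments": {"moves": [[[-1, 0, 0, 0, 0.3, 0], [0, 0, 0, 0, 0, 0], [0, 0, 0, 0, 0, 0], [0, 0, 0, 0, 0, 0], [0, 0, 0, 0, 0, 0]]], "gripper": 1}}

```text
clock: 22.45
eef_pos: [491.4, 275.2, 102.7]
eef_rot: [-0.459, 1.569, 1.0]
wrist_force: [-0.1, 0.3, -0.4]
finger_gap: 80.8
```

{"name": "jog_arm", "arguments": {"moves": [[[0, 0, 0, 0, 0, 0], [0, 0, 10, 0, 0, 0], [0, 0, 30, 0, 0, 0], [0, 0, 40, 0, 0, 0], [0, 0, 40, 0, 0, 0]]]}}

```text
clock: 22.95
eef_pos: [488.9, 274.0, 223.1]
eef_rot: [1.996, 1.563, -2.828]
wrist_force: [-0.4, -0.0, 0.5]
finger_gap: 93.8
```

{"name": "jog_arm", "arguments": {"moves": [[[0, 0, 20, 0, 0, 0], [-15, -40, 0, 0, 0, 0], [-15, -40, 0, 0, 0, 0], [-15, -40, 0, 0, 0, 0], [0, 0, 0, 0, 0, 0]]]}}

```text
clock: 23.45
eef_pos: [443.1, 151.7, 254.3]
eef_rot: [-1.057, 1.565, 0.405]
wrist_force: [-0.4, -0.7, -0.1]
finger_gap: 93.9
```

```bash
python3 - <<'E'
from h import *
p,Rc,s=pose(); print(p,s['clock'],s['wrist_force'],s['finger_gap'])
for n in('wrist','top','scene'):
    im,d,c=cam(n); w=pts(d,c);z=w[...,2]; np.savez(f'{n}5.npz',im=im,w=w)
    near=(abs(w[...,0]-491)<45)&(abs(w[...,1]-275)<45)
    P=w[near&(z>105)&(z<125.5)]
    print(n,len(P))
    if len(P)>10: r=cv2.minAreaRect(P[:,:2].astype(np.float32));print(r,np.median(P[:,2]))
    b=w[near&(z>126)&(z<142)]; print('boss',len(b),b.mean(0) if len(b) else 0)
    if n=='top':
        v,u=np.mgrid[:400,:640]
        for nm,bb in (('relay',(235,300,140,190)),('thumb',(195,240,150,190))):
            m=(u>bb[0])&(u<bb[1])&(v>bb[2])&(v<bb[3])&(z>20)&(z<60)&~near;print(nm,cv2.minAreaRect(w[m][:,:2].astype(np.float32)))
    if n=='scene': cv2.imwrite('pics/s5.png',cv2.resize(im[170:310,180:340],None,fx=4,fy=4,interpolation=cv2.INTER_CUBIC))
E
```

```text
[443.099 151.68  254.258] 23.45 [-0.388 -0.744 -0.144] 93.94648492067341
wrist 1438
((491.8215026855469, 274.584228515625), (44.32330322265625, 43.75404739379883), 84.2665023803711) 121.02350764629375
boss 678 [491.837 273.946 129.195]
top 19
((487.82867431640625, 296.5903015136719), (26.6906795501709, 5.932649612426758), 5.942244529724121) 120.61789710171706
boss 0 0
relay ((686.744384765625, 254.388427734375), (107.9825210571289, 132.80140686035156), 3.583677053451538)
thumb ((674.1046752929688, 414.45880126953125), (41.08339309692383, 85.01856231689453), 33.70178985595703)
scene 282
((491.899169921875, 277.22174072265625), (45.09576416015625, 46.748470306396484), 85.140625) 117.94057494028152
boss 68 [490.609 277.988 129.364]
```

View pics/s5.png

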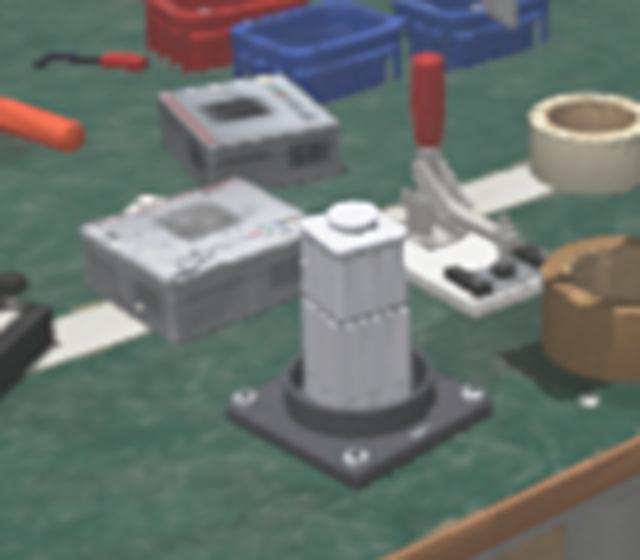

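The scene crop shows the riser upright inside the guard ring (about 355,310). Its head measures z = 121.0; home is 122, and this camera also read 109.1 for 110 earlier. The bystanders haven't moved, so I'm handing in.

```bash
python3 -c "
from cell import manip
print(manip.sign_off())"
```

```text
the job is handed in; nothing more can be done
None
```

The riser is home on the base plate, keyway over the key, upright and let go. I handed the job in at about 23.5 s of the 72 s allowed.

- **Standing it up:** I gripped the lying riser, turned it upright with the bored end down, set it on the bench and let go. It stood on its own, with the head at 109 mm against a true 110 mm.
- **Fitting it:** The wrist camera's depth showed the key pointing about -6° from world x. I took the riser from above by its head, turned the keyway to that angle and lowered it over the post. It passed the key's height and went down without catching, so no turning search was needed.
- **Last checks:**
  - **Height:** The head face read 121.0 mm, where home is 122 mm; the camera had read about 1 mm low before. Resting on the key it would have read about 135 mm.
  - **Position:** The riser's centre is about 1.3 mm from the measured post axis, within the 1.5 mm fit.
  - **Bystanders:** The relay box and thumb block are within 1 mm of where they started, which is within measuring noise.
  - **Robot:** The gripper is open and well clear of everything.
- **What disagreed:**
  - **First grip:** My first close on the lying riser was 18 mm too high. I opened and regripped lower before lifting.
  - **Seating force:** The wrist force did not drop when the riser seated. I judged contact by the tool height stopping at 102.7 mm, where 102.6 mm was expected; the later camera height confirmed it.

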